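# Index the rosette ruling arm one hole

## Robot

A 6-joint arm with a two-finger parallel gripper is mounted at the origin on the work surface. World frame = base frame: x ahead of the robot, y to its left, z up, the work surface at z = 0. Lengths are in m, angles in rad, forces in N, time in s.
With the tool pointing down it reaches from about 0.275 to 0.75 m from the base axis. Payload 10.2 kg.
Tool frame: the origin (TCP) lies midway between the tips of the shut fingers; the grasp point (between the pads) lies 19 mm behind it; z points along the fingers, y is the line along which they close (so a half turn about z gives the same grasp; the last joint's range is limited). The gripper opens to 88 mm and grips with 3 to 60 N. Pads are 18 mm wide; open, the fingers measure 123 mm over their backs; the gripper's body (75 mm by 187 mm) begins 45 mm behind the grasp point.
Start: joints at [-0.223, 0.313, 1.498, -0, 1.331, -0.223], TCP at [0.525, -0, 0.239] pointing down, gripper open.
Joint ranges: [-2.94, 2.94], [-0.97, 2.17], [0.19, 2.56], [-1.23, 4.37], [0.02, 3.11], [-2.88, 2.88]. Speed limits (rad/s): [2.39, 2.39, 3.01, 3.14, 3.14, 3.14].

## Interface

Orientations are given as a unit quaternion [w, x, y, z].
In Python, from rig import arm, cams gives the robot as it stands. The module is installed in compiled form; this text tells all that it offers.
- The arm moves only by the tool step_arm, never from a script. Its argument "commands" is a list of rows, each a list of 5 numbers: the shift along the tool's x, y, z in m, then the turn about the tool's z in degrees, then the finger opening in m, from 0 to 0.0881. A call has 1 to 8 rows; each row is the pose to reach, as a shift and turn from the pose commanded when the call began, along the tool's axes at that moment; what a row does not reach only later rows make up. A row lasts 1/12 s, in which the tool goes at most 41.7 mm and 7.16 degrees, less where a joint would pass 70% of its speed; a pose out of reach is approached as far as the arm can. A call with a gripper value outside its range is refused whole. The fingers move at their own pace and stop on an object; the grip force is fixed at half the most. Time passes only in rows, so rows that repeat a pose let the fingers close. It gives the time, the measured TCP pose, the force, the opening and the grip force at its end, in the units of the state.
- arm.sense(): the state, without advancing time (a new reading comes with each control period).
- cams.read_camera(name): name is "scene" or "side" or "wrist"; returns the picture (420x560x3 uint8, blue, green, red); there is no depth.
- cams.calibration(name): a dict with "K" (3x3 intrinsics, pixels), "world_from_camera" (4x4, takes a point from camera to world coordinates). Camera axes: x right, y down, z forward; pixel columns grow to the right and rows downward; lengths in m; the calibration is good to about 2 mm. A picture is of the moment at which its call begins: read the wrist's pose just before it. calibration takes no time and is no camera call; for the wrist camera it gives the pose at the moment of the call.
- arm.hand_in(): hands the job in; it is judged then, once.
The state is a dict: "clock": time; "joints": joint angles; "joint_vel": joint speeds; "tau": joint torques, N m; "ee_pos": TCP position; "tool_rot": TCP orientation; "force": force on the tool from outside, world axes, zero at the start; "ft_torque": the same for the moment, N m; "finger_gap": opening from 0.0 (shut) to 1.0 (fully open); "finger_force": force on a finger pad.
Only numpy, scipy, OpenCV 4.12 (cv2) and the standard library are available. Lean on these libraries where they do the work, as an engineer would, in place of code of your own. Each camera call takes 0.05 s, during which the arm holds its last target. There are 200 camera calls.

## Task

Set the ruling arm of the carver's dividing jig for the next ray of the rosette: hook a fingertip under the pull ring of the spring index pin and lift the pin out of its hole, swing the arm exactly one hole towards the side where the wooden mallet stands, and let the pin spring fully home in that hole. Do it gently, without pinching the ring or swinging the arm the other way or on towards the hole after, and leave everything else on the bench where it is.

Things in the scene. Friction and masses are not known exactly. Their poses are not given: they have to be found in the camera images.
- jig: Dividing jig fixed to the bench: plywood board 310 x 270 x 12 mm carrying a round wooden rosette blank (176 mm across, top at 32 mm) and, on the robot's side of it, a curved steel index strip. Origin: on the vertical pivot axis of the ruling arm (the blank's centre), at bench height. -x points from the pivot to the strip's middle hole, z is up.
- middle_hole (a point): Mouth of the middle hole of the steel index strip, 34 mm above the bench, 165 mm from the pivot axis. The strip has five 14 mm holes, 14 mm deep, on this circle, 15 degrees (0.262 rad, 43 mm) apart: two on either side of this one. The pin starts in this one. Axes as the jig's.
- rule_arm (a joint): Angle (rad) of the aluminium ruling arm (28 mm wide, 10 mm thick, top at 48 mm, reaching 195 mm from the pivot) about the pivot. 0 = middle hole, the start; positive = ring end swung to the jig's +y side (the robot's left). Holes at -0.524, -0.262, 0, 0.262, 0.524. With the pin up it swings easily and stays where left; with the pin home it is locked.
- index_pin (a joint): Lift (m) of the spring index pin (12 mm thick, round nose) in its boss on the arm (21 mm across, top at 62 mm). 0 = fully home, 12 mm deep in a hole; clear of the strip from 0.012; top stop 0.026. Spring: 4 N down when home, 9 N at the stop. Let go within 3 mm of a hole the nose slips in by itself; farther off it rests on the strip (lift 0.012) until the arm is moved over a hole.
- ring_center (a point): Centre of the upright steel pull ring rigid on top of the index pin: inner diameter 54 mm, wire 6 mm, centre 99 mm above the bench with the pin home, 165 mm from the pivot. Axes: +x level through the opening towards the pivot (square to the ring's plane), y across, z up. Lowest inside edge 10 mm above the boss; it can be entered from the robot's side with a tilted tool.
- mallet: Carver's round wooden mallet standing on its head, handle up: 92 mm across, 245 mm tall. Origin at the centre of its foot. It stands on the bench beside the jig, to the left or to the right.
- wax_tin: Bystander: amber glass jar with a steel lid, 80 mm across, 75 mm tall. Origin at its underside.
- gouge: Bystander: carving gouge lying flat, wooden handle 24 mm thick, about 240 mm long. Origin at its underside.
- flat_chisel: Bystander: flat chisel lying flat, wooden handle 24 mm thick, about 220 mm long. Origin at its underside.
- offcut: Bystander: dark wooden offcut 75 x 42 x 30 mm. Origin at its underside.
- bench_brush: Bystander: bench brush 200 mm long, 41 mm tall. Origin at its underside.
- pencil_pot: Bystander: white ceramic pot, 72 mm across, 90 mm tall. Origin at its underside.
There are look-alikes about, which are no part of the job. Several things have the shape of the mallet; the one meant has the colours described above.

How it is judged:
By the outcome, as a careful person would: the job done as asked, in the order asked, and still so for the second after the job is handed in, with the robot touching nothing.
It also fails if it takes over 40 s, if anything falls off the work surface, if the arm or the gripper's body presses on something with over 40 N, if the wrist force passes 120 N, or if a joint passes its speed limit or range.

## Working session

There is one attempt and no reset: what is moved stays moved. The work goes in short steps, Python scripts to look and compute and a tool call to move; the robot and the scene stay as the last step left them, time stands still between calls to the robot, and variables do not carry over. Pictures are saved under pics/ and viewed, at most 13 in all, crops included, and the job is handed in when it is done.

Besides the shell and the picture viewer there is one more tool, called after "Emit:" as a command line: name --pt "numbers of a row" for each row, then --argument value for the rest. step_arm: Moves the arm, as the interface text tells. Its arguments: {"type":"object","properties":{"commands":{"type":"array","items":{"type":"array","items":{"type":"number"}}}},"required":["commands"]}

```bash
mkdir -p pics; python3 - <<'E'
from rig import arm,cams
import cv2
s=arm.sense();print(s)
for n in("scene","side","wrist"):
    c=cams.calibration(n);print(n,c["K"].tolist(),c["world_from_camera"].round(4).tolist())
    cv2.imwrite(f"pics/{n}0.png",cams.read_camera(n))
E
```

```text
{'clock': 0.0, 'joints': array([-2.23415113e-01,  3.13419277e-01,  1.49842354e+00, -2.53654150e-05,
        1.33097888e+00, -2.23397558e-01]), 'joint_vel': array([-1.01106936e-03, -5.13200889e-04,  1.82750955e-03, -2.07308562e-05,
        6.92994156e-04,  2.22969459e-03]), 'tau': array([-1.80187753e-04, -4.02218950e+01, -2.52264959e+01,  6.94810320e-02,
        3.53677373e-02, -8.52248218e-05]), 'ee_pos': array([5.24760073e-01, 2.81497182e-05, 2.38181883e-01]), 'tool_rot': array([-5.13442788e-04,  7.07110719e-01,  7.07102576e-01, -3.37885968e-04]), 'force': array([ 0.81430078, -0.21799161, -0.38785293]), 'ft_torque': array([ 0.02190948,  0.08019253, -0.00333903]), 'finger_force': 0.0, 'finger_gap': 0.9992964046148336}
scene [[500.61025636723383, 0.0, 275.4095050533176], [0.0, 500.61025636723383, 209.70103588836068], [0.0, 0.0, 1.0]] [[-0.8156, 0.4634, -0.3466, 1.0788], [0.5787, 0.6571, -0.4832, 0.646], [0.0038, -0.5946, -0.804, 1.2896], [0.0, 0.0, 0.0, 1.0]]
side [[399.7169528047051, 0.0, 284.1464136305011], [0.0, 399.7169528047051, 201.50558856446787], [0.0, 0.0, 1.0]] [[0.9764, -0.1231, 0.1776, 0.3585], [-0.2154, -0.4893, 0.8451, -1.0347], [-0.0171, -0.8634, -0.5042, 0.6727], [0.0, 0.0, 0.0, 1.0]]
wrist [[372.26330271085675, 0.0, 280.6637936895384], [0.0, 372.26330271085675, 211.71140178862987], [0.0, 0.0, 1.0]] [[1.0, 0.0016, -0.0004, 0.525], [0.0013, -0.9499, -0.3127, 0.0815], [-0.0009, 0.3127, -0.9499, 0.384], [0.0, 0.0, 0.0, 1.0]]
```

View pics/scene0.png

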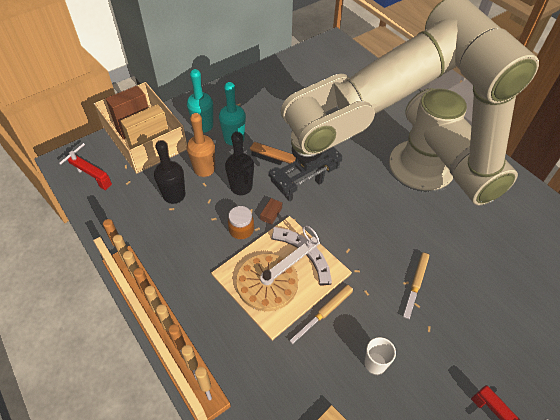

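View pics/side0.png

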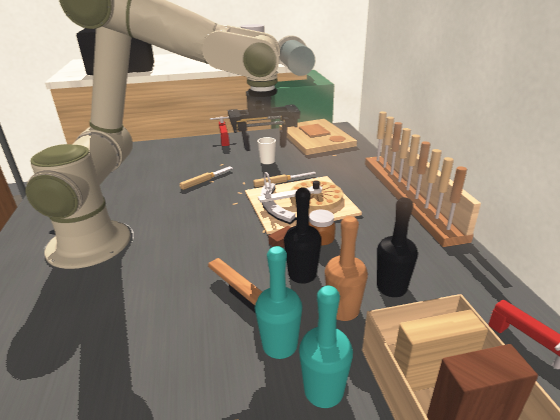

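The scene view shows the jig at about (285,275), with the ring near (312,238). Five mallet shapes stand at about (170,172), (200,145), (238,165), (197,100) and (232,110). Two are black, two are teal and one is wood-brown, at (200,145). All five are on the robot's right (−y). I'll confirm in enlarged crops.

```bash
python3 - <<'E'
import cv2
a=cv2.imread("pics/scene0.png")
cv2.imwrite("pics/c1.png",cv2.resize(a[70:270,145:365][:, :],None,fx=3,fy=3,interpolation=cv2.INTER_CUBIC)[:600,:660])
cv2.imwrite("pics/c2.png",cv2.resize(a[210:350,200:370],None,fx=4,fy=4,interpolation=cv2.INTER_CUBIC))
b=cv2.imread("pics/side0.png")
cv2.imwrite("pics/c3.png",cv2.resize(b[165:255,230:370],None,fx=5,fy=5,interpolation=cv2.INTER_CUBIC))
E
```

```text
(no output)
```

View pics/c1.png

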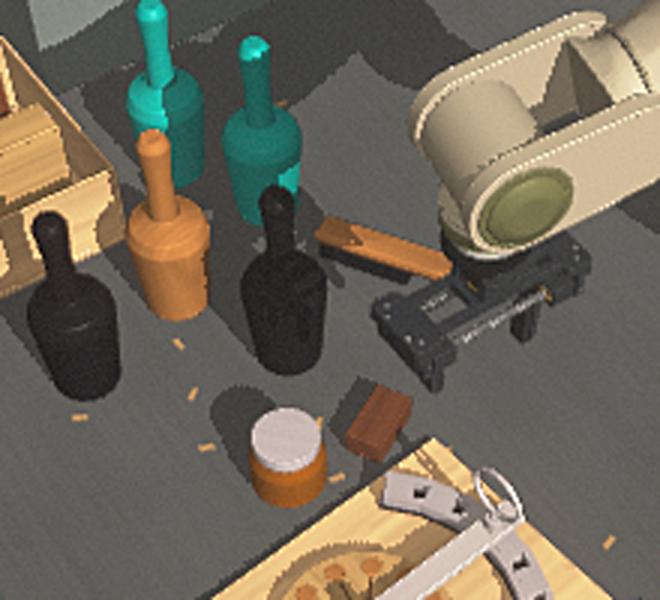

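View pics/c2.png

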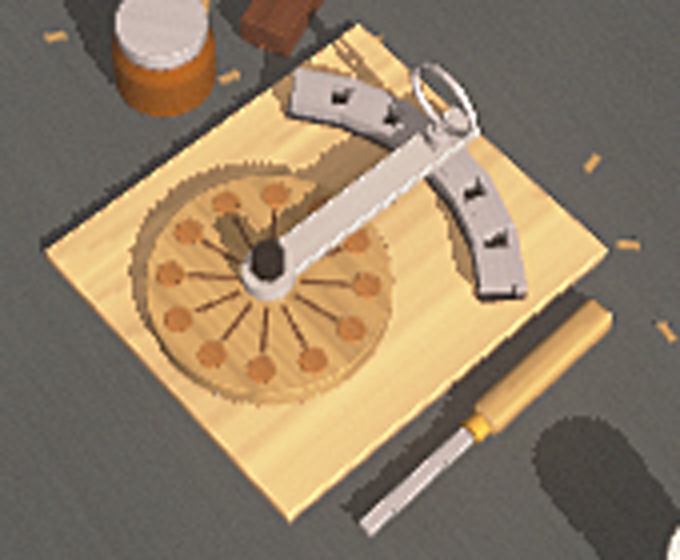

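View pics/c3.png

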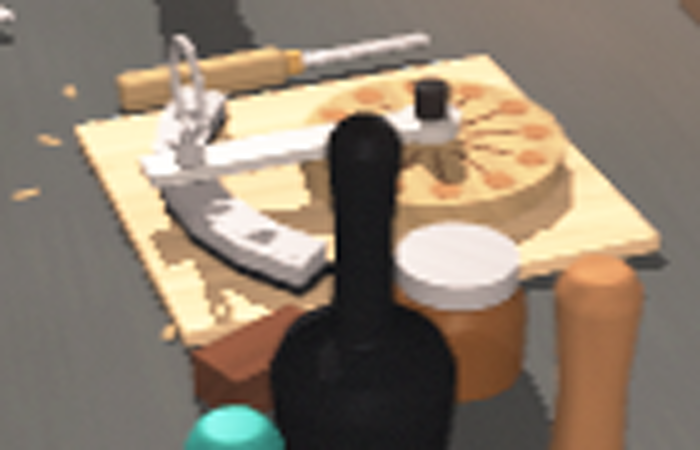

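View pics/wrist0.png

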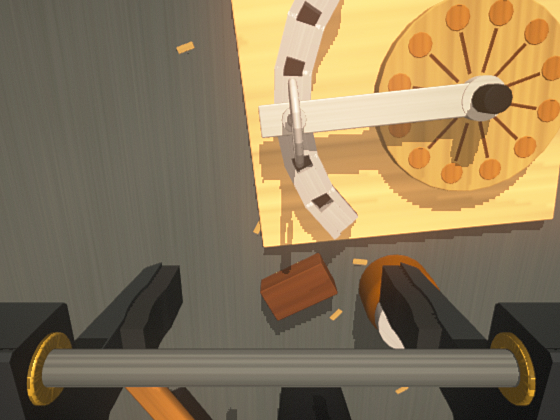

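The wood-coloured mallet is the brown one at scene (200,150). The black and teal ones are look-alikes. It stands on the robot's right (−y), so the target is −0.262 rad. Next I'll locate the jig from the holes and board corners.

```bash
cat > h.py <<'E'
import numpy as np
from rig import arm,cams
def ray(n,u,v,C=None):
    c=C or cams.calibration(n);T=c["world_from_camera"]
    d=T[:3,:3]@np.linalg.inv(c["K"])@[u,v,1];return T[:3,3],d
def onz(n,u,v,z,C=None):
    o,d=ray(n,u,v,C);return o+d*(z-o[2])/d[2]
def proj(n,p,C=None):
    c=C or cams.calibration(n);q=c["K"]@(np.linalg.inv(c["world_from_camera"])@[*p,1])[:3];return q[:2]/q[2]
def fit(P,Q):  # rigid 2D: jig P -> world Q
    P,Q=np.array(P),np.array(Q);a,b=P.mean(0),Q.mean(0)
    H=(P-a).T@(Q-b);th=np.arctan2(H[0,1]-H[1,0],H[0,0]+H[1,1])
    R=np.array([[np.cos(th),-np.sin(th)],[np.sin(th),np.cos(th)]]);t=b-R@a
    return th,t,(P-a)@R.T+b-Q
E
python3 - <<'E'
from h import *
hole=lambda a:[-.165*np.cos(a),-.165*np.sin(a)] 
# +angle -> ring end to +y side
H={k:[-.165*np.cos(k*.2618),.165*np.sin(k*.2618)] for k in(-2,-1,1,2)}
for n,px,hub in(("wrist",{2:(309,13),1:(293,68),-1:(303,161),-2:(322,200)},(481,99)),
  ("scene",{-2:(285.5,234.5),-1:(298,239.5),1:(318.5,257.5),2:(324,269.5)},(266.8,280))):
    P=[H[k] for k in px];Q=[onz(n,*px[k],.034)[:2] for k in px]
    P.append([0,0]);Q.append(onz(n,*hub,.048)[:2])
    th,t,r=fit(P,Q);print(n,np.degrees(th),t,(r*1e3).round(1).tolist())
print([onz("scene",200+x/4,210+y/4,.012)[:2].round(4).tolist() for x,y in((358,25),(607,250),(290,520),(45,250))])
print("mallet",onz("scene",205,172,0))
o,d=ray("wrist",295,95);print(o,d)
E
```

```text
wrist 5.853871509435985 [0.69894031 0.07444224] [[-0.1, -0.5], [0.5, 1.5], [-1.2, -1.2], [-0.2, -0.6], [1.1, 0.8]]
scene 7.406552072651625 [0.69983312 0.08390327] [[2.3, -1.0], [0.8, 0.3], [1.1, 0.5], [0.4, 1.6], [-4.8, -1.4]]
[[0.5066, -0.0753], [0.4781, 0.1913], [0.784, 0.2256], [0.8115, -0.0442]]
mallet [ 0.62595795 -0.39621616  0.        ]
[0.52498313 0.08151652 0.38410423] [ 0.03780073 -0.014887   -1.04791525]
```

Emit:
step_arm --pt "0 0 -0.04 7 0.0" --pt "0 0 -0.08 14 0.0" --pt "0 0 -0.12 21 0.0" --pt "0 0 -0.16 28 0.0" --pt "0 0 -0.2 35 0.0" --pt "0 0 -0.24 42 0.0" --pt "0 0 -0.28 49 0.0" --pt "0 0 -0.32 56 0.0"

```text
clock: 0.82
ee_pos: [0.5243, 0.0002, 0.5575]
tool_rot: [0.0, 0.955, 0.295, 0.001]
force: [0.9, 0.4, 0.2]
finger_gap: 0.419
finger_force: 0.0
```

The holes and board put the jig yaw at about 6° and the pivot near (0.699, 0.078). The ring is near (0.535, 0.06). The moves have no tilt axis, so I'll see what happens at the edge of reach, high up and clear of everything.

Emit:
step_arm --pt "0 0 -0.04 7 0.0" --pt "0 0 -0.08 14 0.0" --pt "0 0 -0.12 21 0.0" --pt "0 0 -0.16 28 0.0" --pt "0 0 -0.2 28 0.0" --pt "0 0 -0.24 28 0.0" --pt "0 0 -0.28 28 0.0" --pt "0 0 -0.32 28 0.0"

```text
clock: 1.48
ee_pos: [0.4506, -0.0001, 0.6621]
tool_rot: [0.0, 0.998, 0.059, 0.007]
force: [0.8, 0.4, 0.7]
finger_gap: 0.005
finger_force: 0.0
```

```bash
python3 -c "
from rig import arm;print(arm.sense()['joints'])"
```

```text
[-0.26325427  0.41133789  0.18760883  0.00630377  2.5291436   1.19422571]
```

Emit:
step_arm --pt "0 0 -0.04 0 0.0" --pt "0 0 -0.08 0 0.0" --pt "0 0 -0.12 0 0.0" --pt "0 0 -0.16 0 0.0"

```text
clock: 1.82
ee_pos: [0.4054, -0.0001, 0.6905]
tool_rot: [0.001, 0.998, 0.058, 0.013]
force: [0.0, -1.3, -0.5]
finger_gap: 0.007
finger_force: 0.0
```

```bash
python3 -c "
from rig import arm;print(arm.sense()['joints'])"
```

```text
[-0.2961019   0.34153841  0.187688    0.01477409  2.58658606  1.17032732]
```

The unreachable pushes leave a small forward tilt that persists: about 0.8°, then 1.5°. Pushing horizontally at full reach should tilt the tool much more, because tilting gains reach there.

Emit:
step_arm --pt "0.04 0 0 0 0.0" --pt "0.08 0 0 0 0.0" --pt "0.12 0 0 0 0.0" --pt "0.16 0 0 0 0.0" --pt "0.2 0 0 0 0.0" --pt "0.24 0 0 0 0.0" --pt "0.28 0 0 0 0.0" --pt "0.32 0 0 0 0.0"

```text
clock: 2.48
ee_pos: [0.5504, 0.0231, 0.5941]
tool_rot: [0.001, 0.998, 0.058, 0.021]
force: [-0.5, 0.0, 0.3]
finger_gap: 0.004
finger_force: 0.0
```

```bash
python3 -c "
from rig import arm;print(arm.sense()['joints'])"
```

```text
[-0.17458209  0.55313381  0.18757842  0.01159035  2.35865267  1.28811175]
```

Emit:
step_arm --pt "0.04 0 0 0 0.0" --pt "0.08 0 0 0 0.0" --pt "0.12 0 0 0 0.0" --pt "0.16 0 0 0 0.0" --pt "0.2 0 0 0 0.0" --pt "0.24 0 0 0 0.0" --pt "0.28 0 0 0 0.0" --pt "0.32 0 0 0 0.0"

```text
clock: 3.15
ee_pos: [0.6481, 0.0407, 0.5022]
tool_rot: [0.001, 0.998, 0.058, 0.032]
force: [0.2, 1.1, -0.1]
finger_gap: 0.006
finger_force: 0.0
```

```bash
python3 -c "
from rig import arm;print(arm.sense()['joints'])"
```

```text
[-0.1210083   0.71314989  0.18740992  0.0115999   2.17813732  1.34026148]
```

Emit:
step_arm --pt "-0.02 -0.035 0 0 0.0" --pt "-0.04 -0.07 0 0 0.0" --pt "-0.065 -0.105 0 0 0.0" --pt "-0.09 -0.14 0 0 0.0" --pt "-0.115 -0.175 0 0 0.0" --pt "-0.14 -0.21 0 0 0.0" --pt "-0.165 -0.245 0 0 0.0" --pt "-0.19 -0.28 0 0 0.0"

```text
clock: 3.82
ee_pos: [0.4337, 0.2881, 0.4901]
tool_rot: [0.001, 0.998, 0.058, 0.032]
force: [0.8, 0.8, -0.5]
finger_gap: 0.002
finger_force: 0.0
```

Emit:
step_arm --pt "-0.025 -0.03 0 0 0.0" --pt "-0.055 -0.06 0 0 0.0" --pt "-0.085 -0.085 0 0 0.0" --pt "-0.12 -0.105 0 0 0.0" --pt "-0.16 -0.12 0 0 0.0" --pt "-0.2 -0.135 0 0 0.0" --pt "-0.24 -0.145 0 0 0.0" --pt "-0.28 -0.155 0 0 0.0"

```text
clock: 4.48
ee_pos: [0.1391, 0.4083, 0.4714]
tool_rot: [0.001, 0.998, 0.058, 0.032]
force: [-0.1, 0.7, 0.2]
finger_gap: 0.004
finger_force: 0.0
```

```bash
python3 -c "
from rig import arm;print(arm.sense()['joints'])"
```

```text
[ 1.0003824   0.04148742  1.23244957 -0.05401731  1.83081894  2.4400342 ]
```

Emit:
step_arm --pt "-0.033 -0.009 -0.014 0 0.0" --pt "-0.066 -0.018 -0.028 0 0.0" --pt "-0.1 -0.027 -0.042 0 0.0" --pt "-0.133 -0.036 -0.056 0 0.0" --pt "-0.166 -0.045 -0.07 0 0.0" --pt "-0.2 -0.054 -0.084 0 0.0" --pt "-0.233 -0.063 -0.1 0 0.0" --pt "-0.264 -0.071 -0.117 0 0.0"

```text
clock: 5.15
ee_pos: [-0.076, 0.4442, 0.5718]
tool_rot: [0.002, 0.996, 0.082, 0.034]
force: [0.4, 1.3, 0.0]
finger_gap: 0.004
finger_force: 0.0
```

```bash
python3 -c "
from rig import arm;print(arm.sense()['joints'])"
```

```text
[ 1.51819382  0.19667308  0.78815917 -0.08222372  2.15085591  2.87985627]
```

Emit:
step_arm --pt "0 0 0 7 0.0" --pt "0 0 0 14 0.0" --pt "0 0 0 21 0.0" --pt "0 0 0 28 0.0"

```text
clock: 5.48
ee_pos: [0.0245, 0.4203, 0.5869]
tool_rot: [0.005, 0.998, -0.042, 0.042]
force: [-1.1, 1.1, 0.5]
finger_gap: 0.005
finger_force: 0.0
```

```bash
python3 -c "
from rig import arm;print(arm.sense()['joints'])"
```

```text
[ 1.28386909  0.13777336  0.81689448 -0.10205227  2.17314944  2.87994359]
```

Emit:
step_arm --pt "0.037 0.01 0 0 0.0" --pt "0.074 0.02 0 0 0.0" --pt "0.111 0.03 0 0 0.0" --pt "0.148 0.042 0 0 0.0" --pt "0.185 0.056 0 0 0.0" --pt "0.222 0.07 0 0 0.0" --pt "0.26 0.085 0 0 0.0" --pt "0.298 0.1 0 0 0.0"

```text
clock: 6.15
ee_pos: [0.3128, 0.2952, 0.6131]
tool_rot: [0.004, 0.998, -0.041, 0.043]
force: [0.1, 0.6, 0.1]
finger_gap: 0.006
finger_force: 0.0
```

Emit:
step_arm --pt "0.035 0.02 0 0 0.0" --pt "0.07 0.04 0 0 0.0" --pt "0.105 0.06 0 0 0.0" --pt "0.14 0.08 0 0 0.0" --pt "0.175 0.1 0 0 0.0" --pt "0.21 0.12 0 0 0.0" --pt "0.245 0.14 0.02 0 0.0" --pt "0.28 0.16 0.05 0 0.0"

```text
clock: 6.82
ee_pos: [0.5629, 0.1167, 0.583]
tool_rot: [0.004, 0.998, -0.041, 0.044]
force: [-0.2, 0.4, -0.2]
finger_gap: 0.005
finger_force: 0.0
```

```bash
python3 -c "
from rig import arm;print(arm.sense()['joints'])"
```

```text
[ 0.00628918  0.57566037  0.18719632 -0.01687363  2.29049     1.64781375]
```

Emit:
step_arm --pt "0.2 0 0.1 0 0.0" --pt "0.4 0 0.15 0 0.0" --pt "0.6 0 0.2 0 0.0" --pt "0.8 0 0.2 0 0.0" --pt "1.0 0 0.2 0 0.0" --pt "1.2 0 0.2 0 0.0" --pt "1.4 0 0.2 0 0.0" --pt "1.6 0 0.2 0 0.0"

```text
clock: 7.48
ee_pos: [0.7221, 0.0716, 0.4163]
tool_rot: [0.003, 0.998, -0.041, 0.054]
force: [-0.5, 0.3, -0.1]
finger_gap: 0.001
finger_force: 0.0
```

```bash
python3 -c "
from rig import arm;print(arm.sense()['joints'])"
```

```text
[-0.06085811  0.84510348  0.18768998 -0.00395465  2.00076948  1.58935694]
```

Emit:
step_arm --pt "2 0 0 0 0.0" --pt "2 0 0 0 0.0" --pt "2 0 0 0 0.0" --pt "2 0 0 0 0.0"

```text
clock: 7.82
ee_pos: [0.763, 0.0485, 0.3624]
tool_rot: [0.002, 0.997, -0.04, 0.065]
force: [-0.1, -0.3, 0.5]
finger_gap: 0.006
finger_force: 0.0
```

Emit:
step_arm --pt "2 0 0 0 0.0"

```text
clock: 7.9
ee_pos: [0.7746, 0.0434, 0.3514]
tool_rot: [0.001, 0.996, -0.04, 0.075]
force: [-0.6, -0.0, -0.6]
finger_gap: 0.004
finger_force: 0.0
```

Emit:
step_arm --pt "2 0 0 0 0.0"

```text
clock: 7.98
ee_pos: [0.7857, 0.0384, 0.3421]
tool_rot: [-0.0, 0.995, -0.04, 0.086]
force: [-1.1, 0.2, -0.3]
finger_gap: 0.004
finger_force: 0.0
```

```bash
python3 -c "
from rig import arm;print(arm.sense()['joints'])"
```

```text
[-0.10310753  0.95236946  0.18768127  0.01154783  1.82945244  1.55223334]
```

Each one-row call adds about 1.2° of forward tilt, so I'll repeat those.

Emit:
step_arm --pt "2 -0.2 0 0 0.0"

```text
clock: 8.07
ee_pos: [0.7958, 0.0369, 0.3336]
tool_rot: [-0.001, 0.994, -0.04, 0.097]
force: [0.1, -0.8, 0.7]
finger_gap: 0.004
finger_force: 0.0
```

Emit:
step_arm --pt "2 -0.2 0 0 0.0"

```text
clock: 8.15
ee_pos: [0.8054, 0.0367, 0.3263]
tool_rot: [-0.002, 0.993, -0.04, 0.108]
force: [-0.3, 0.4, 0.1]
finger_gap: 0.004
finger_force: 0.0
```

Emit:
step_arm --pt "2 -0.2 0 0 0.0"

```text
clock: 8.23
ee_pos: [0.8144, 0.0362, 0.32]
tool_rot: [-0.003, 0.992, -0.04, 0.119]
force: [0.5, -0.2, -0.8]
finger_gap: 0.005
finger_force: 0.0
```

Emit:
step_arm --pt "2 -0.2 0 0 0.0"

```text
clock: 8.32
ee_pos: [0.8228, 0.0356, 0.3149]
tool_rot: [-0.004, 0.991, -0.04, 0.13]
force: [0.0, 0.4, -0.1]
finger_gap: 0.004
finger_force: 0.0
```

Emit:
step_arm --pt "2 -0.2 0 0 0.0"

```text
clock: 8.4
ee_pos: [0.8309, 0.035, 0.3108]
tool_rot: [-0.005, 0.989, -0.039, 0.141]
force: [-0.2, -0.2, 0.3]
finger_gap: 0.003
finger_force: 0.0
```

Emit:
step_arm --pt "2 -0.2 0 0 0.0"

```text
clock: 8.48
ee_pos: [0.8384, 0.0343, 0.3078]
tool_rot: [-0.006, 0.988, -0.039, 0.152]
force: [0.2, -0.1, 0.2]
finger_gap: -0.0
finger_force: 0.0
```

Emit:
step_arm --pt "2 -0.2 0 0 0.0"

```text
clock: 8.57
ee_pos: [0.8455, 0.0337, 0.3058]
tool_rot: [-0.007, 0.986, -0.039, 0.163]
force: [-0.2, 0.2, -0.8]
finger_gap: 0.003
finger_force: 0.0
```

Emit:
step_arm --pt "2 -0.2 0 0 0.0"

```text
clock: 8.65
ee_pos: [0.8522, 0.0331, 0.3049]
tool_rot: [-0.008, 0.984, -0.039, 0.175]
force: [0.0, 0.5, 0.0]
finger_gap: 0.007
finger_force: 0.0
```

```bash
python3 -c "
from rig import arm;print(arm.sense()['joints'])"
```

```text
[-0.10931794  1.017582    0.18758982  0.03879625  1.58670733  1.54831532]
```

Emit:
step_arm --pt "2 -0.2 0 0 0.0"

```text
clock: 8.73
ee_pos: [0.8584, 0.0326, 0.3049]
tool_rot: [-0.008, 0.982, -0.039, 0.186]
force: [0.7, 0.1, 0.5]
finger_gap: 0.007
finger_force: 0.0
```

Emit:
step_arm --pt "2 -0.2 0 0 0.0"

```text
clock: 8.82
ee_pos: [0.8643, 0.0321, 0.306]
tool_rot: [-0.009, 0.979, -0.039, 0.198]
force: [-0.4, 0.7, -1.0]
finger_gap: 0.012
finger_force: 0.0
```

Emit:
step_arm --pt "2 -0.2 0 0 0.0"

```text
clock: 8.9
ee_pos: [0.8698, 0.0316, 0.308]
tool_rot: [-0.01, 0.977, -0.039, 0.209]
force: [-0.3, 0.2, 0.3]
finger_gap: 0.004
finger_force: 0.0
```

Emit:
step_arm --pt "2 -0.2 0 0 0.0"

```text
clock: 8.98
ee_pos: [0.8749, 0.0313, 0.3111]
tool_rot: [-0.011, 0.975, -0.038, 0.221]
force: [-0.4, 0.3, -0.2]
finger_gap: 0.004
finger_force: 0.0
```

Emit:
step_arm --pt "2 -0.2 0 0 0.0"

```text
clock: 9.07
ee_pos: [0.8795, 0.0308, 0.3149]
tool_rot: [-0.012, 0.972, -0.038, 0.232]
force: [0.5, -0.8, 0.1]
finger_gap: 0.007
finger_force: 0.0
```

Emit:
step_arm --pt "2 -0.2 0 0 0.0"

```text
clock: 9.15
ee_pos: [0.8839, 0.0304, 0.3195]
tool_rot: [-0.013, 0.969, -0.038, 0.243]
force: [0.9, 0.3, -0.4]
finger_gap: 0.007
finger_force: 0.0
```

Emit:
step_arm --pt "2 -0.2 0 0 0.0"

```text
clock: 9.23
ee_pos: [0.8878, 0.03, 0.3248]
tool_rot: [-0.014, 0.966, -0.038, 0.254]
force: [-0.3, 0.5, -0.3]
finger_gap: 0.006
finger_force: 0.0
```

Emit:
step_arm --pt "2 -0.2 0 0 0.0"

```text
clock: 9.32
ee_pos: [0.8913, 0.0296, 0.3307]
tool_rot: [-0.014, 0.963, -0.038, 0.265]
force: [-0.5, -0.4, -0.1]
finger_gap: 0.011
finger_force: 0.0
```

Emit:
step_arm --pt "2 -0.2 0 0 0.0"

```text
clock: 9.4
ee_pos: [0.8945, 0.0293, 0.3374]
tool_rot: [-0.015, 0.96, -0.038, 0.276]
force: [0.4, -0.6, 0.8]
finger_gap: 0.002
finger_force: 0.0
```

Emit:
step_arm --pt "2 -0.2 0 0 0.0"

```text
clock: 9.48
ee_pos: [0.8974, 0.029, 0.3447]
tool_rot: [-0.016, 0.957, -0.037, 0.287]
force: [-0.1, 0.1, 0.5]
finger_gap: 0.002
finger_force: 0.0
```

Emit:
step_arm --pt "2 -0.2 0 0 0.0"

```text
clock: 9.57
ee_pos: [0.8998, 0.0286, 0.3526]
tool_rot: [-0.017, 0.954, -0.037, 0.298]
force: [-0.9, 0.3, -0.3]
finger_gap: 0.006
finger_force: 0.0
```

Emit:
step_arm --pt "2 -0.2 0 0 0.0"

```text
clock: 9.65
ee_pos: [0.9019, 0.0283, 0.3611]
tool_rot: [-0.018, 0.95, -0.037, 0.309]
force: [0.0, 0.4, -0.1]
finger_gap: 0.005
finger_force: 0.0
```

Emit:
step_arm --pt "2 -0.2 0 0 0.0"

```text
clock: 9.73
ee_pos: [0.9036, 0.028, 0.3701]
tool_rot: [-0.018, 0.947, -0.037, 0.319]
force: [0.1, 0.1, -0.2]
finger_gap: 0.005
finger_force: 0.0
```

Emit:
step_arm --pt "2 -0.2 0 0 0.0"

```text
clock: 9.82
ee_pos: [0.9049, 0.0277, 0.3797]
tool_rot: [-0.019, 0.943, -0.037, 0.33]
force: [-0.1, 0.1, -0.5]
finger_gap: 0.005
finger_force: 0.0
```

```bash
python3 -c "
from rig import arm;print(arm.sense()['joints'])"
```

```text
[-0.12251291  0.96986621  0.18743874  0.09101774  1.31653196  1.53351698]
```

Emit:
step_arm --pt "2 -0.2 0 0 0.0"

```text
clock: 9.9
ee_pos: [0.9059, 0.0274, 0.3898]
tool_rot: [-0.02, 0.939, -0.036, 0.34]
force: [-0.2, 0.6, -0.4]
finger_gap: 0.006
finger_force: 0.0
```

Emit:
step_arm --pt "2 -0.2 0 0 0.0"

```text
clock: 9.98
ee_pos: [0.9065, 0.0272, 0.4004]
tool_rot: [-0.021, 0.936, -0.036, 0.351]
force: [-0.2, -0.0, 0.1]
finger_gap: 0.008
finger_force: 0.0
```

Emit:
step_arm --pt "2 -0.2 0 0 0.0"

```text
clock: 10.07
ee_pos: [0.9067, 0.0269, 0.4113]
tool_rot: [-0.021, 0.932, -0.036, 0.361]
force: [0.3, 0.2, -0.1]
finger_gap: 0.001
finger_force: 0.0
```

Emit:
step_arm --pt "2 -0.2 0 0 0.0"

```text
clock: 10.15
ee_pos: [0.9066, 0.0266, 0.4226]
tool_rot: [-0.022, 0.928, -0.036, 0.371]
force: [0.2, 0.3, 0.4]
finger_gap: 0.002
finger_force: 0.0
```

Emit:
step_arm --pt "2 -0.2 0 0 0.0"

```text
clock: 10.23
ee_pos: [0.906, 0.0264, 0.4344]
tool_rot: [-0.023, 0.924, -0.036, 0.381]
force: [0.0, 0.6, -1.1]
finger_gap: 0.003
finger_force: 0.0
```

Emit:
step_arm --pt "2 -0.2 0 0 0.0"

```text
clock: 10.32
ee_pos: [0.9051, 0.0262, 0.4465]
tool_rot: [-0.023, 0.919, -0.035, 0.391]
force: [0.8, 0.5, -0.5]
finger_gap: 0.01
finger_force: 0.0
```

Emit:
step_arm --pt "2 -0.2 0 0 0.0"

```text
clock: 10.4
ee_pos: [0.9039, 0.0259, 0.4589]
tool_rot: [-0.024, 0.915, -0.035, 0.401]
force: [-0.6, 0.0, 0.1]
finger_gap: 0.005
finger_force: 0.0
```

Emit:
step_arm --pt "2 -0.2 0 0 0.0"

```text
clock: 10.48
ee_pos: [0.9022, 0.0257, 0.4715]
tool_rot: [-0.025, 0.911, -0.035, 0.411]
force: [-0.2, -0.4, 0.6]
finger_gap: 0.008
finger_force: 0.0
```

Emit:
step_arm --pt "2 -0.2 0 0 0.0"

```text
clock: 10.57
ee_pos: [0.9002, 0.0254, 0.4844]
tool_rot: [-0.025, 0.906, -0.035, 0.42]
force: [-0.3, 0.5, 0.0]
finger_gap: 0.004
finger_force: 0.0
```

Emit:
step_arm --pt "2 -0.2 0 0 0.0"

```text
clock: 10.65
ee_pos: [0.8977, 0.0252, 0.4977]
tool_rot: [-0.026, 0.902, -0.035, 0.43]
force: [-0.0, 0.3, 0.5]
finger_gap: 0.004
finger_force: 0.0
```

Emit:
step_arm --pt "2 -0.2 0 0 0.0"

```text
clock: 10.73
ee_pos: [0.8949, 0.0249, 0.5111]
tool_rot: [-0.027, 0.897, -0.034, 0.439]
force: [-0.0, -0.3, 0.7]
finger_gap: 0.007
finger_force: 0.0
```

Emit:
step_arm --pt "2 -0.2 0 0 0.0"

```text
clock: 10.82
ee_pos: [0.8918, 0.0247, 0.5247]
tool_rot: [-0.027, 0.893, -0.034, 0.449]
force: [-0.6, -0.0, 0.2]
finger_gap: 0.005
finger_force: 0.0
```

Emit:
step_arm --pt "2 -0.2 0 0 0.0"

```text
clock: 10.9
ee_pos: [0.8882, 0.0245, 0.5384]
tool_rot: [-0.028, 0.888, -0.034, 0.458]
force: [0.2, 1.5, -0.5]
finger_gap: 0.006
finger_force: 0.0
```

Emit:
step_arm --pt "2 -0.2 0 0 0.0"

```text
clock: 10.98
ee_pos: [0.8843, 0.0242, 0.5523]
tool_rot: [-0.028, 0.883, -0.034, 0.467]
force: [0.2, 0.1, -0.2]
finger_gap: 0.005
finger_force: 0.0
```

```bash
cat >> h.py <<'E'
from scipy.spatial.transform import Rotation as R_
def rot(s): q=s["tool_rot"];return R_.from_quat([q[1],q[2],q[3],q[0]]).as_matrix()
E
python3 -c "
from h import *
s=arm.sense();print(s['joints'],s['ee_pos']);print(rot(s).round(3))
R=rot(s);print('to approach',R.T@(np.array([.36,.04,.26])-s['ee_pos']))"
```

```text
[-0.14315059  0.80292829  0.18745869  0.14771241  1.18696316  1.52058123] [0.88431769 0.02421556 0.55231865]
[[ 0.561 -0.033  0.827]
 [-0.086 -0.996  0.019]
 [ 0.823 -0.082 -0.562]]
to approach [-0.53614858  0.02556589 -0.26925724]
```

Emit:
step_arm --pt "-0.038 0.0015 -0.0115 -1 0.0" --pt "-0.076 0.003 -0.023 -2 0.0" --pt "-0.114 0.005 -0.0345 -3 0.0" --pt "-0.152 0.0065 -0.046 -4 0.0" --pt "-0.19 0.008 -0.0575 -5 0.0" --pt "-0.228 0.01 -0.069 -5.7 0.0" --pt "-0.267 0.0115 -0.08 -5.7 0.0"

```text
clock: 11.57
ee_pos: [0.7182, 0.0319, 0.418]
tool_rot: [-0.005, 0.884, 0.01, 0.468]
force: [1.7, -0.1, 0.5]
finger_gap: -0.001
finger_force: 0.0
```

```bash
python3 -c "
from h import *
s=arm.sense();print(s['joints'],s['ee_pos']);print(rot(s).round(3))
R=rot(s);print('to',R.T@(np.array([.42,.045,.21])-s['ee_pos']))"
```

```text
[-0.17470455  0.24690314  1.4014819   0.3137068   0.5499965   1.18802481] [0.71816369 0.03193739 0.41795105]
[[ 0.562  0.022  0.827]
 [ 0.014 -1.     0.018]
 [ 0.827  0.001 -0.562]]
to [-0.33930338 -0.02006326 -0.12956289]
```

```bash
cat > k.py <<'E'
import numpy as np
from scipy.optimize import least_squares,fsolve
D=[([-.2234,.3134,1.4984,0,1.331],[.52476,0,.2382]),([-.2633,.4113,.1876,.0063,2.529],[.4506,0,.6621]),([-.2961,.3415,.1877,.0148,2.5866],[.4054,0,.6905]),
([-.1746,.5531,.1876,.0116,2.3587],[.5504,.0231,.5941]),([-.121,.7131,.1874,.0116,2.1781],[.6481,.0407,.5022]),([.0063,.5757,.1872,-.0169,2.2905],[.5629,.1167,.583]),
([-.0609,.8451,.1877,-.004,2.0008],[.7221,.0716,.4163]),([1.0004,.0415,1.2324,-.054,1.8308],[.1391,.4083,.4714]),([-.1093,1.0176,.1876,.0388,1.5867],[.8522,.0331,.3049]),
([-.1225,.9699,.1874,.091,1.3165],[.9049,.0277,.3797]),([-.1747,.2469,1.4015,.3137,.55],[.71816,.03194,.41795])]
def fk(q,p):
    a0,h,L2,L3,Lt,c,d,e=p;q1,q2,q3,q4,q5=q[:5];s=q2+q3
    f=np.array([np.sin(s),0,np.cos(s)]);n=np.array([np.cos(s),0,-np.sin(s)]);y=np.array([0,1.,0])
    w=np.array([a0+L2*np.sin(q2)+L3*np.sin(s)+e*np.cos(s),d,h+L2*np.cos(q2)+L3*np.cos(s)-e*np.sin(s)])
    z=np.cos(q5)*f+np.sin(q5)*(np.cos(q4)*n+c*np.sin(q4)*y)
    w=w+Lt*z;C,S=np.cos(q1),np.sin(q1)
    Rz=np.array([[C,-S,0],[S,C,0],[0,0,1]]);return Rz@w,Rz@z
f=lambda p:np.concatenate([fk(q,p)[0]-x for q,x in D])
b=min((least_squares(f,[0,.3,.4,.35,.25,c,.116,0]) for c in(1,-1)),key=lambda b:b.cost)
P=b.x
if __name__=="__main__":
    print(P.round(4),np.abs(b.fun).max(),fk(D[-1][0],P)[1])
    for tilt in(35,40,45,50,56):
        t=np.radians(tilt);zd=np.array([np.sin(t),.02,-np.cos(t)]);zd/=np.linalg.norm(zd)
        for pos in([.55,.06,.093],[.50,.06,.127],[.55,.017,.11]):
            r=least_squares(lambda q:np.r_[fk(q,P)[0]-pos,fk(q,P)[1]-zd],[-.17,.25,1.7,.3,.5],bounds=([-2.9,-.97,.19,-1.23,.02],[2.9,2.17,2.56,4.37,3.11]))
            print(tilt,pos,r.x.round(2),r.cost)
E
python3 k.py
```

```text
[-0.      0.2012  0.4389  0.3975  0.2479  0.9993  0.1163  0.039 ] 8.952104562794936e-05 [ 0.82707723  0.0176832  -0.56177553]
35 [0.55, 0.06, 0.093] [-0.15  0.35  2.04  0.63  0.18] 3.629202588371692e-11
35 [0.5, 0.06, 0.127] [-0.17  0.19  2.14  0.53  0.24] 5.632493624201617e-11
35 [0.55, 0.017, 0.11] [-0.26  0.31  2.03  0.69  0.26] 2.1432009743640624e-10
40 [0.55, 0.06, 0.093] [-0.16  0.35  2.09  1.52  0.12] 6.110856201859052e-11
40 [0.5, 0.06, 0.127] [-0.18  0.18  2.2   1.11  0.15] 9.8158384707385e-11
40 [0.55, 0.017, 0.11] [-0.27  0.31  2.09  1.25  0.2 ] 3.75014631445555e-10
45 [0.55, 0.06, 0.093] [-0.17  0.36  2.14  2.37  0.2 ] 9.746513345714008e-11
45 [0.5, 0.06, 0.127] [-0.19  0.19  2.25  2.03  0.17] 1.618741445604887e-10
45 [0.55, 0.017, 0.11] [-0.28  0.32  2.14  1.91  0.23] 6.160263989979714e-10
50 [0.55, 0.06, 0.093] [-0.17  0.38  2.19  2.66  0.33] 1.478286077195184e-10
50 [0.5, 0.06, 0.127] [-0.2   0.21  2.31  2.49  0.29] 2.5359213363314954e-10
50 [0.55, 0.017, 0.11] [-0.3   0.33  2.19  2.31  0.33] 9.558382341749903e-10
56 [0.55, 0.06, 0.093] [-0.18  0.42  2.24  2.79  0.51] 2.2871625791566417e-10
56 [0.5, 0.06, 0.127] [-0.21  0.24  2.36  2.69  0.47] 4.0714266694062976e-10
56 [0.55, 0.017, 0.11] [-0.31  0.37  2.25  2.54  0.5 ] 1.5094991408140482e-09
```

Emit:
step_arm --pt "-0.035 -0.003 -0.005 0 0.0" --pt "-0.07 -0.005 -0.009 0 0.0" --pt "-0.105 -0.007 -0.013 0 0.0" --pt "-0.14 -0.009 -0.018 0 0.0" --pt "-0.175 -0.012 -0.022 0 0.0" --pt "-0.21 -0.014 -0.026 0 0.0" --pt "-0.245 -0.016 -0.031 0 0.0" --pt "-0.28 -0.019 -0.035 0 0.0"

```text
clock: 12.23
ee_pos: [0.5735, 0.0458, 0.2517]
tool_rot: [-0.009, 0.883, 0.013, 0.469]
force: [-0.0, -0.0, 1.0]
finger_gap: 0.006
finger_force: 0.0
```

```bash
python3 -c "
from h import *
s=arm.sense();print(s['joints'],s['ee_pos']);print(rot(s).round(3))
R=rot(s);print('to',R.T@(np.array([.475,.05,.16])-s['ee_pos']))"
```

```text
[-0.21423113  0.0878373   2.05555181  1.40039839  0.20778003  0.03868722] [0.57347961 0.0458208  0.25165714]
[[ 0.559  0.031  0.828]
 [ 0.014 -1.     0.028]
 [ 0.829 -0.004 -0.56 ]]
to [-0.13099776 -0.00679471 -0.03016866]
```

Emit:
step_arm --pt "-0.025 -0.001 -0.006 0 0.0" --pt "-0.055 -0.003 -0.012 0 0.0" --pt "-0.085 -0.004 -0.02 0 0.0" --pt "-0.115 -0.006 -0.027 0 0.0" --pt "-0.131 -0.007 -0.03 0 0.0" --pt "-0.131 -0.007 -0.03 0 0.0"

```text
clock: 12.73
ee_pos: [0.476, 0.0499, 0.161]
tool_rot: [-0.008, 0.882, 0.013, 0.47]
force: [0.6, 0.5, -0.6]
finger_gap: 0.007
finger_force: 0.0
```

```bash
python3 - <<'E'
from h import *
import cv2
s=arm.sense();print(s['joints'],s['ee_pos']);print(rot(s).round(3))
for n in("wrist","scene","side"):
    cv2.imwrite(f"pics/{n}1.png",cams.read_camera(n))
w=cv2.imread("pics/wrist1.png");a=cv2.imread("pics/scene1.png")[190:290,255:385];b=cv2.imread("pics/side1.png")[150:250,210:340]
np.save("wc1.npy",cams.calibration("wrist")["world_from_camera"])
cv2.imwrite("pics/m1.png",np.hstack([cv2.resize(x,(400,308),interpolation=cv2.INTER_CUBIC) for x in(a,b)]))
E
```

```text
[-0.28019625  0.08504656  2.40340484  2.41714762  0.39547475 -1.06089228] [0.47601973 0.04988995 0.16102249]
[[ 0.557  0.031  0.83 ]
 [ 0.015 -1.     0.027]
 [ 0.83  -0.003 -0.558]]
```

View pics/wrist1.png

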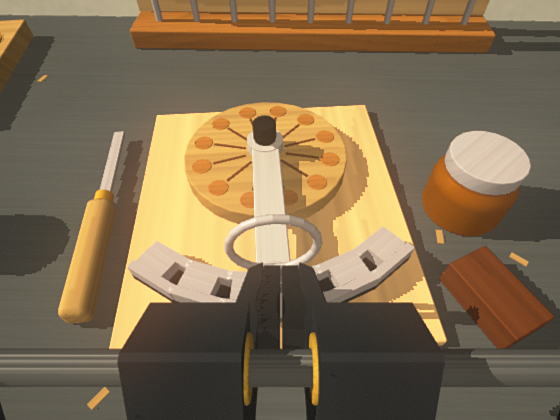

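View pics/m1.png

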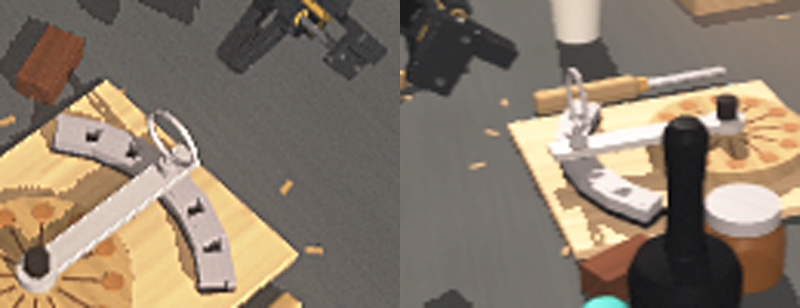

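The wrist view looks down over the closed fingertips at (281,265). The ring's ellipse is centred at about (272,243), with sides at 225 and 321. The scene crop puts the ring at about (312,235). I'll triangulate from these.

```bash
python3 - <<'E'
from h import *
C={"wrist":dict(K=cams.calibration("wrist")["K"],world_from_camera=np.load("wc1.npy"))}
w=C["wrist"]
H={k:[-.165*np.cos(k*.2618),.165*np.sin(k*.2618)] for k in(-2,-1,1,2)}
px={2:(174,271),1:(220,284),-2:(371,263),-1:(333,280)}
Q=[onz("wrist",*px[k],.034,w)[:2] for k in px]+[onz("wrist",265,145,.048,w)[:2]]
th,t,r=fit([H[k] for k in px]+[[0,0]],Q);print(np.degrees(th),t,(r*1e3).round(1).tolist(),"ring xy",t-.165*np.array([np.cos(th),np.sin(th)]))
def tri(a,b):
    (o,d),(p,e)=a,b;A=np.c_[d,-e];s=np.linalg.lstsq(A,p-o,rcond=None)[0];return (o+d*s[0]+p+e*s[1])/2,np.linalg.norm(o+d*s[0]-p-e*s[1])
print("ring tri",tri(ray("wrist",272.5,243,w),ray("scene",311.8,235.5)))
print("ring@99",onz("wrist",272.5,243,.099,w),onz("scene",311.8,235.5,.099))
print("top@129",onz("wrist",272.5,218,.129,w))
for c in([.535,.059,.099],[.535,.059,.129]): print(proj("wrist",c,w))
o,d=ray("wrist",225,244,w);o2,d2=ray("wrist",321.5,244,w)
k=.066/np.linalg.norm(d2-d);print("width depth ctr",o+k*(d+d2)/2)
E
```

```text
5.31245241304433 [0.69469591 0.07270221] [[-2.2, -0.7], [-4.2, -2.0], [0.8, -0.6], [-2.5, 4.7], [8.1, -1.3]] ring xy [0.53040465 0.05742536]
ring tri (array([0.53414118, 0.06104862, 0.0976561 ]), np.float64(0.006504052707349375))
ring@99 [0.53515709 0.05817721 0.099     ] [0.53369746 0.06490724 0.099     ]
top@129 [0.53373772 0.05737576 0.129     ]
[271.25931439 243.16973569]
[269.91020765 216.26421031]
width depth ctr [0.53775871 0.05791239 0.09370124]
```

The ring centre is at (0.535, 0.058, 0.099) with yaw about 6°. I'll align the tool and slide in along its axis.

Emit:
step_arm --pt "-0.005 -0.002 0.015 -0.8 0.0" --pt "-0.01 -0.0045 0.03 -1.6 0.0" --pt "-0.0152 -0.0066 0.0466 -2.5 0.0" --pt "-0.0152 -0.0066 0.058 -2.5 0.0" --pt "-0.0152 -0.0066 0.07 -2.5 0.0" --pt "-0.0152 -0.0066 0.07 -2.5 0.0"

```text
clock: 13.38
ee_pos: [0.5278, 0.0588, 0.1089]
tool_rot: [0.0, 0.882, 0.032, 0.47]
force: [-0.5, 0.1, 1.0]
finger_gap: 0.006
finger_force: 0.0
```

```bash
python3 - <<'E'
from h import *
import cv2
s=arm.sense();print(s['joints'],s['ee_pos']);R=rot(s);print(R.round(3))
print("to",R.T@(np.array([.550,.059,.093])-s['ee_pos']))
a=cams.read_camera("scene")[190:290,255:385];b=cams.read_camera("side")[150:250,210:340]
cv2.imwrite("pics/m2.png",np.hstack([cv2.resize(x,(400,308),interpolation=cv2.INTER_CUBIC) for x in(a,b)]))
E
```

```text
[-0.206337    0.34339552  2.29587     2.71348264  0.50071662 -1.36407307] [0.52779118 0.05881606 0.10894199]
[[ 0.557  0.057  0.829]
 [ 0.057 -0.998  0.03 ]
 [ 0.829  0.03  -0.559]]
to [-0.00084382  0.00059199  0.02731941]
```

View pics/m2.png

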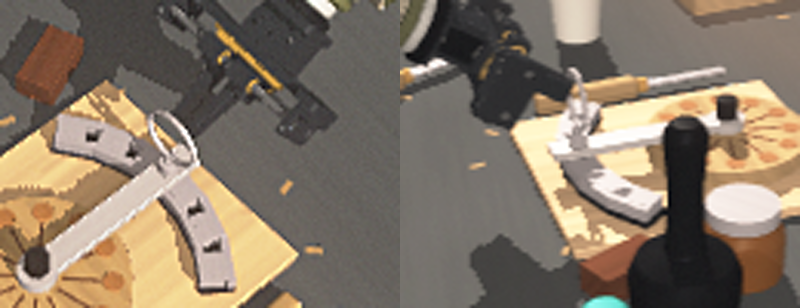

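The fingertip is right at the ring's opening in both views: ring at (170,135) on the left, tip at (570,95) on the right. I'll insert.

Emit:
step_arm --pt "0 0 0.009 0 0.0" --pt "0 0 0.018 0 0.0" --pt "0 0 0.027 0 0.0" --pt "0 0 0.027 0 0.0"

```text
clock: 13.82
ee_pos: [0.5487, 0.0595, 0.0936]
tool_rot: [0.0, 0.882, 0.032, 0.469]
force: [-0.4, -0.9, 0.3]
finger_gap: 0.005
finger_force: 0.0
```

Emit:
step_arm --pt "0.0033 0.0001 -0.0022 0 0.0" --pt "0.0066 0.0002 -0.0045 0 0.0" --pt "0.0083 0.0003 -0.0056 0 0.0"

```text
clock: 14.07
ee_pos: [0.5469, 0.0597, 0.1034]
tool_rot: [0.001, 0.883, 0.032, 0.468]
force: [0.9, -0.2, -5.0]
finger_gap: 0.003
finger_force: 2.3
```

Emit:
step_arm --pt "0.0025 0.0001 -0.0017 0 0.0" --pt "0.005 0.0002 -0.0034 0 0.0" --pt "0.005 0.0002 -0.0034 0 0.0"

```text
clock: 14.32
ee_pos: [0.5472, 0.0596, 0.1095]
tool_rot: [0.001, 0.883, 0.032, 0.468]
force: [-2.2, -0.2, -7.1]
finger_gap: 0.001
finger_force: 3.1
```

Emit:
step_arm --pt "0.0025 0.0001 -0.0017 0 0.0" --pt "0.005 0.0002 -0.0034 0 0.0" --pt "0.0075 0.0003 -0.005 0 0.0" --pt "0.0075 0.0003 -0.005 0 0.0"

```text
clock: 14.65
ee_pos: [0.5474, 0.0597, 0.1184]
tool_rot: [0.001, 0.883, 0.032, 0.468]
force: [-3.4, -0.9, -8.5]
finger_gap: 0.003
finger_force: 4.1
```

```bash
python3 - <<'E'
from h import *
import cv2
s=arm.sense();print(s['ee_pos'],s['force']);R=rot(s);print(R.round(3))
w=cams.read_camera("wrist");cv2.imwrite("pics/w3.png",w);np.save("wc3.npy",cams.calibration("wrist")["world_from_camera"])
a=cams.read_camera("scene")[190:290,255:385];b=cams.read_camera("side")[150:250,210:340]
m=np.hstack([cv2.resize(x,(400,308),interpolation=cv2.INTER_CUBIC) for x in(a,b)])
cv2.imwrite("pics/m3.png",np.vstack([m,cv2.resize(w[110:370,90:430],(382,292)).copy() if 0 else cv2.copyMakeBorder(cv2.resize(w[110:370,90:430],(382,292)),0,0,0,418,cv2.BORDER_CONSTANT)]))
E
```

```text
[0.54739113 0.05966852 0.11839593] [-3.3573592  -0.9454383  -8.54923776]
[[ 0.559  0.056  0.827]
 [ 0.057 -0.998  0.029]
 [ 0.827  0.031 -0.561]]
```

View pics/m3.png

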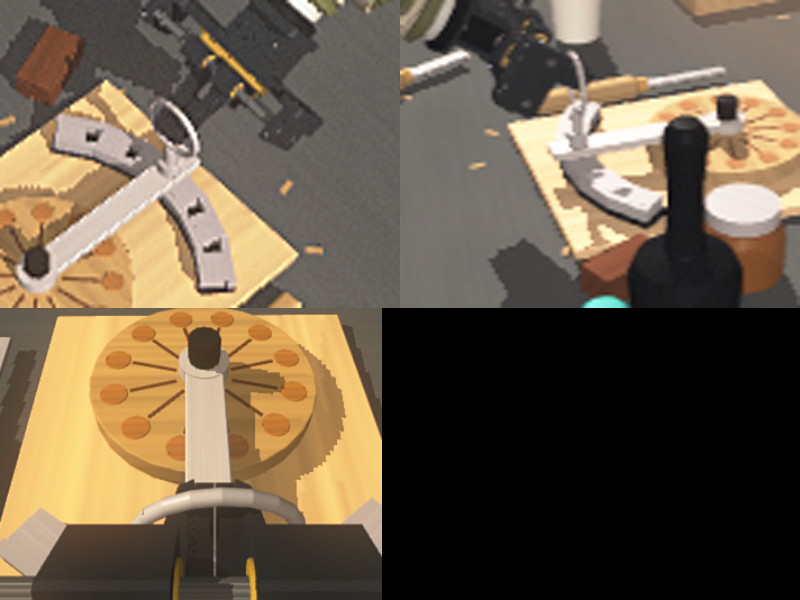

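The pin is lifted: the ring is raised in the scene at (175,125) and the pull is about 8.5 N. Now I'll swing right along the arc, rolling the tool to stay square to the ring.

Emit:
step_arm --pt "0.0 0.0036 0.0002 -0.7 0.0" --pt "0.0001 0.0071 0.0005 -1.4 0.0" --pt "0.0003 0.0107 0.0009 -2.1 0.0" --pt "0.0004 0.0143 0.0013 -2.9 0.0" --pt "0.0006 0.0179 0.0018 -3.6 0.0" --pt "0.0009 0.0215 0.0024 -4.3 0.0" --pt "0.0012 0.025 0.003 -5 0.0" --pt "0.0015 0.0285 0.0037 -5.7 0.0"

```text
clock: 15.47
ee_pos: [0.5516, 0.0311, 0.1167]
tool_rot: [0.024, 0.881, 0.076, 0.466]
force: [-15.8, -2.0, -7.8]
finger_gap: 0.006
finger_force: 7.0
```

```bash
python3 - <<'E'
from h import *
import cv2
s=arm.sense();print(s['ee_pos'],s['force']);R=rot(s);print(R.round(3))
start=np.array([.5474,.0597,.1184])
for g in(18.5,21):
    a,b=np.radians(6),np.radians(g);d=.165*np.array([np.cos(a)-np.cos(b),np.sin(a)-np.sin(b),0]);print(g,(R.T@(start+d-s['ee_pos'])).round(4))
w=cams.read_camera("wrist");sc=cams.read_camera("scene")
cv2.imwrite("pics/w4.png",w);cv2.imwrite("pics/s4.png",sc);np.save("wc4.npy",cams.calibration("wrist")["world_from_camera"])
cv2.imwrite("pics/m4.png",np.hstack([cv2.resize(sc[190:290,255:385],(400,308),interpolation=cv2.INTER_CUBIC),cv2.resize(w[80:388,90:490],(400,308))]))
E
```

```text
[0.5516044  0.03109253 0.11669427] [-15.80732713  -2.01664806  -7.80211095]
[[ 0.554  0.112  0.825]
 [ 0.157 -0.987  0.029]
 [ 0.818  0.113 -0.565]]
18.5 [0.0023 0.007  0.0017]
21 [0.0026 0.014  0.0035]
```

View pics/m4.png

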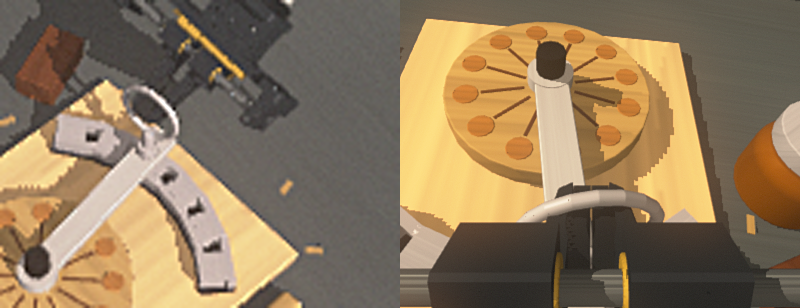

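The arm has swung about 10° and the pin is still up. The axial force rose to 15.8 N, so I'll ease the tool back slightly while going on.

Emit:
step_arm --pt "-0.0008 0.0 -0.0016 0 0.0" --pt "-0.0008 0.002 -0.0016 -0.5 0.0" --pt "-0.0008 0.004 -0.0016 -1 0.0" --pt "-0.0008 0.0065 -0.0016 -1.4 0.0" --pt "-0.0008 0.0065 -0.0016 -1.4 0.0"

```text
clock: 15.98
ee_pos: [0.5522, 0.0242, 0.1192]
tool_rot: [0.03, 0.879, 0.087, 0.468]
force: [-4.1, -1.7, -8.9]
finger_gap: 0.005
finger_force: 4.7
```

```bash
cat > look.py <<'E'
from h import *
import cv2
s=arm.sense();print(s['ee_pos'],s['force']);R=rot(s);print(R.round(3))
w=cams.read_camera("wrist");W=dict(K=cams.calibration("wrist")["K"],world_from_camera=cams.calibration("wrist")["world_from_camera"])
# arm strip edges: ray columns at several rows of the pale, unsaturated arm between hub and ring
h=cv2.cvtColor(w,cv2.COLOR_BGR2HSV);m=((h[...,1]<70)&(h[...,2]>120)).astype(np.uint8)
n,l,st,ce=cv2.connectedComponentsWithStats(m)
hub=proj("wrist",[.699,.0755,.048],W);pts=[]
for r in np.linspace(.05,.12,15):
    best=[]
    for a in np.radians(np.arange(-4,30,.1)):
        u,v=proj("wrist",[.699-r*np.cos(a),.0755-r*np.sin(a),.048],W).round().astype(int)
        if 0<=u<560 and 0<=v<420 and m[v,u]: best.append(a)
    if best: pts.append((r,np.degrees(np.median(best)),r*(best[-1]-best[0])*1e3))
print([(round(a,3),round(b,1),round(c,0)) for a,b,c in pts])
E
python3 look.py
```

```text
[0.55218227 0.02416386 0.11918984] [-4.06503129 -1.66218153 -8.90804247]
[[ 0.548  0.125  0.827]
 [ 0.181 -0.983  0.029]
 [ 0.817  0.134 -0.561]]
[(np.float64(0.05), np.float64(16.1), np.float64(24.0)), (np.float64(0.055), np.float64(17.0), np.float64(25.0)), (np.float64(0.06), np.float64(17.7), np.float64(26.0)), (np.float64(0.065), np.float64(18.0), np.float64(27.0)), (np.float64(0.07), np.float64(18.4), np.float64(28.0)), (np.float64(0.075), np.float64(18.4), np.float64(28.0)), (np.float64(0.08), np.float64(18.2), np.float64(28.0)), (np.float64(0.085), np.float64(18.3), np.float64(27.0)), (np.float64(0.09), np.float64(18.1), np.float64(28.0)), (np.float64(0.095), np.float64(18.1), np.float64(27.0)), (np.float64(0.1), np.float64(18.3), np.float64(28.0)), (np.float64(0.105), np.float64(18.1), np.float64(28.0)), (np.float64(0.11), np.float64(14.2), np.float64(13.0)), (np.float64(0.115), np.float64(20.6), np.float64(38.0)), (np.float64(0.12), np.float64(20.1), np.float64(41.0))]
```

```bash
python3 - <<'E'
from h import *
import cv2
K=cams.calibration("wrist")["K"]
for f,c,lo,hi in(("wrist1","wc1",.06,.105),("w3","wc3",.06,.105),("w4","wc4",.06,.105)):
    w=cv2.imread(f"pics/{f}.png");W=dict(K=K,world_from_camera=np.load(c+".npy"))
    h=cv2.cvtColor(w,cv2.COLOR_BGR2HSV);m=(h[...,1]<70)&(h[...,2]>120);o=[]
    for r in np.linspace(lo,hi,10):
        b=[a for a in np.radians(np.arange(-10,30,.1)) if m[tuple(proj("wrist",[.699-r*np.cos(a),.0755-r*np.sin(a),.048],W).round().astype(int)[::-1])]]
        o.append((round(np.degrees(np.median(b)),1),round(r*(b[-1]-b[0])*1e3)) if b else None)
    print(f,o)
E
```

```text
wrist1 [(np.float64(5.9), 28), (np.float64(5.7), 27), (np.float64(5.9), 26), (np.float64(6.0), 27), (np.float64(5.8), 27), (np.float64(6.0), 27), (np.float64(5.8), 27), (np.float64(5.9), 28), (np.float64(5.8), 27), (np.float64(6.9), 32)]
w3 [(np.float64(6.7), 28), (np.float64(6.5), 27), (np.float64(6.6), 28), (np.float64(6.4), 27), (np.float64(6.5), 28), (np.float64(6.4), 27), (np.float64(6.5), 28), (np.float64(6.3), 27), (np.float64(6.4), 28), (np.float64(8.5), 10)]
w4 [(np.float64(16.5), 28), (np.float64(16.8), 28), (np.float64(16.2), 27), (np.float64(16.3), 27), (np.float64(16.1), 28), (np.float64(16.2), 27), (np.float64(16.0), 27), (np.float64(16.1), 27), (np.float64(15.9), 28), (np.float64(15.9), 27)]
```

Emit:
step_arm --pt "-0.0001 0.0018 0.0002 -0.4 0.0" --pt "-0.0002 0.0037 0.0005 -0.8 0.0" --pt "-0.0003 0.0055 0.0007 -1.2 0.0" --pt "-0.0005 0.0074 0.001 -1.5 0.0" --pt "-0.0005 0.0074 0.001 -1.5 0.0"

```text
clock: 16.45
ee_pos: [0.5539, 0.0169, 0.1195]
tool_rot: [0.036, 0.878, 0.098, 0.468]
force: [-3.5, -1.0, -8.2]
finger_gap: 0.005
finger_force: 4.3
```

```bash
python3 look.py
```

```text
[0.55391864 0.01693845 0.1195177 ] [-3.48408053 -0.95933724 -8.17972082]
[[ 0.543  0.139  0.828]
 [ 0.206 -0.978  0.029]
 [ 0.814  0.155 -0.56 ]]
[(np.float64(0.05), np.float64(17.4), np.float64(22.0)), (np.float64(0.055), np.float64(18.2), np.float64(23.0)), (np.float64(0.06), np.float64(18.6), np.float64(24.0)), (np.float64(0.065), np.float64(19.1), np.float64(25.0)), (np.float64(0.07), np.float64(19.6), np.float64(25.0)), (np.float64(0.075), np.float64(20.0), np.float64(26.0)), (np.float64(0.08), np.float64(20.2), np.float64(27.0)), (np.float64(0.085), np.float64(20.5), np.float64(28.0)), (np.float64(0.09), np.float64(20.6), np.float64(28.0)), (np.float64(0.095), np.float64(20.5), np.float64(28.0)), (np.float64(0.1), np.float64(20.6), np.float64(28.0)), (np.float64(0.105), np.float64(20.4), np.float64(28.0)), (np.float64(0.11), np.float64(18.2), np.float64(27.0)), (np.float64(0.115), np.float64(21.8), np.float64(33.0)), (np.float64(0.12), np.float64(22.0), np.float64(33.0))]
```

The arm is within about 1 mm of the hole. I'll lower it gently.

Emit:
step_arm --pt "-0.0001 0.001 0.0 0 0.0" --pt "-0.003 0.0005 0.002 0 0.0" --pt "-0.006 0.0 0.004 0 0.0" --pt "-0.009 -0.0006 0.0062 0 0.0" --pt "-0.012 -0.0012 0.0083 0 0.0" --pt "-0.015 -0.0018 0.0103 0 0.0" --pt "-0.018 -0.0024 0.0123 0 0.0" --pt "-0.021 -0.003 0.0143 0 0.0"

```text
clock: 17.17
ee_pos: [0.5551, 0.0162, 0.095]
tool_rot: [0.036, 0.877, 0.098, 0.47]
force: [0.5, 0.2, -0.5]
finger_gap: 0.004
finger_force: 0.0
```

Emit:
step_arm --pt "0 0 0 0 0.0" --pt "0 0 0 0 0.0"

```text
clock: 17.33
ee_pos: [0.5544, 0.0165, 0.0944]
tool_rot: [0.036, 0.877, 0.098, 0.468]
force: [-0.8, 0.3, -0.5]
finger_gap: 0.002
finger_force: 0.0
```

```bash
python3 look.py; python3 - <<'E'
from h import *
import cv2
w=cams.read_camera("wrist");sc=cams.read_camera("scene")
cv2.imwrite("pics/m5.png",np.hstack([cv2.resize(sc[190:290,255:385],(400,308),interpolation=cv2.INTER_CUBIC),cv2.resize(w[80:388,90:490],(400,308))]))
E
```

```text
[0.55435856 0.01646549 0.09437157] [-0.77007598  0.3397998  -0.52116603]
[[ 0.542  0.139  0.829]
 [ 0.206 -0.978  0.029]
 [ 0.815  0.155 -0.559]]
[(np.float64(0.05), np.float64(18.0), np.float64(21.0)), (np.float64(0.055), np.float64(18.4), np.float64(22.0)), (np.float64(0.06), np.float64(19.0), np.float64(23.0)), (np.float64(0.065), np.float64(19.5), np.float64(24.0)), (np.float64(0.07), np.float64(20.0), np.float64(24.0)), (np.float64(0.075), np.float64(20.4), np.float64(25.0)), (np.float64(0.08), np.float64(20.7), np.float64(26.0)), (np.float64(0.085), np.float64(21.0), np.float64(27.0)), (np.float64(0.09), np.float64(21.2), np.float64(27.0)), (np.float64(0.095), np.float64(21.2), np.float64(28.0)), (np.float64(0.1), np.float64(21.1), np.float64(28.0)), (np.float64(0.105), np.float64(21.3), np.float64(28.0)), (np.float64(0.11), np.float64(21.2), np.float64(28.0)), (np.float64(0.115), np.float64(21.2), np.float64(28.0)), (np.float64(0.12), np.float64(22.2), np.float64(32.0))]
```

View pics/m5.png

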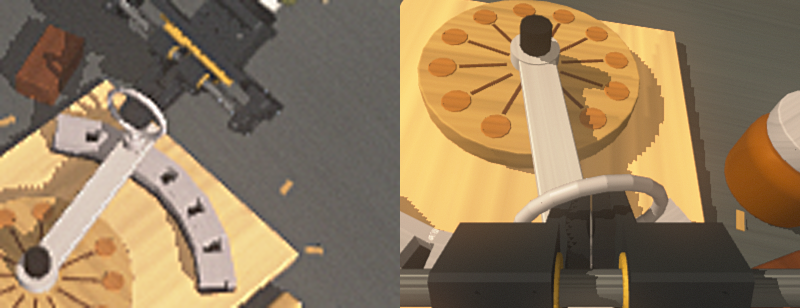

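Emit:
step_arm --pt "0 0 -0.012 0 0.0" --pt "0 0 -0.024 0 0.0" --pt "0 0 -0.036 0 0.0" --pt "0 0 -0.05 0 0.0" --pt "0 0 -0.065 0 0.0" --pt "0 0 -0.08 0 0.0" --pt "0 0 -0.08 0 0.0"

```text
clock: 18.07
ee_pos: [0.4866, 0.0142, 0.1399]
tool_rot: [0.036, 0.877, 0.098, 0.468]
force: [-0.2, 0.7, 0.4]
finger_gap: 0.005
finger_force: 0.0
```

```bash
python3 look.py; python3 - <<'E'
from h import *
import cv2
w=cams.read_camera("wrist");W=dict(K=cams.calibration("wrist")["K"],world_from_camera=cams.calibration("wrist")["world_from_camera"])
np.save("wc6.npy",W["world_from_camera"]);cv2.imwrite("pics/w6.png",w)
sc=cams.read_camera("scene")
e=np.radians(20.9)
c=np.array([.699-.165*np.cos(e),.0755-.165*np.sin(e)]);u=np.array([-np.sin(e),np.cos(e)])
V=w.copy();V2=cv2.resize(sc[190:290,255:385],(400,308),interpolation=cv2.INTER_CUBIC)
for l,col in((0,(0,0,255)),(.012,(255,0,0))):
    for t in np.arange(0,6.28,.35):
        p=[*(c+u*.03*np.cos(t)),.099+l+.03*np.sin(t)]
        x=proj("wrist",p,W);cv2.circle(V,tuple(x.round().astype(int).tolist()),1,col,-1)
cv2.imwrite("pics/m6.png",np.hstack([V2,cv2.resize(V[150:304,150:350],(400,308),interpolation=cv2.INTER_CUBIC)]))
E
```

```text
[0.48659012 0.0142318  0.13987428] [-0.1601287   0.71849734  0.36520836]
[[ 0.542  0.139  0.829]
 [ 0.206 -0.978  0.029]
 [ 0.815  0.155 -0.559]]
[(np.float64(0.05), np.float64(17.9), np.float64(21.0)), (np.float64(0.055), np.float64(18.7), np.float64(22.0)), (np.float64(0.06), np.float64(19.0), np.float64(23.0)), (np.float64(0.065), np.float64(19.5), np.float64(24.0)), (np.float64(0.07), np.float64(20.0), np.float64(24.0)), (np.float64(0.075), np.float64(20.4), np.float64(25.0)), (np.float64(0.08), np.float64(20.8), np.float64(26.0)), (np.float64(0.085), np.float64(20.8), np.float64(27.0)), (np.float64(0.09), np.float64(21.1), np.float64(28.0)), (np.float64(0.095), np.float64(21.3), np.float64(28.0)), (np.float64(0.1), np.float64(21.6), np.float64(29.0)), (np.float64(0.105), np.float64(21.8), np.float64(30.0)), (np.float64(0.11), np.float64(21.4), np.float64(29.0)), (np.float64(0.115), np.float64(21.0), np.float64(29.0)), (np.float64(0.12), np.float64(19.9), np.float64(34.0))]
```

View pics/m6.png

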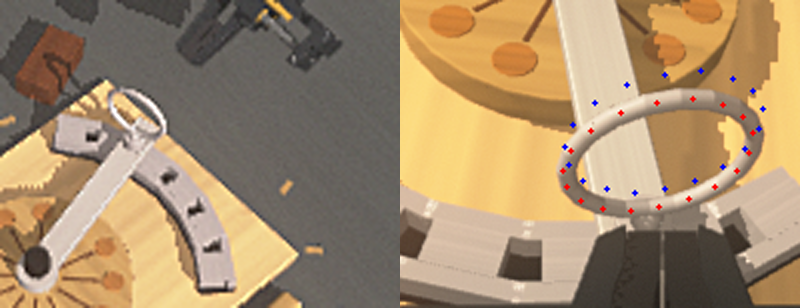

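The ring lies on the red "fully home" prediction at (650,150), not the blue 12 mm-lift one. The arm is one hole to the right and the tool is clear, so I'm handing in.

```bash
python3 -c "
from rig import arm;print(arm.hand_in())"
```

```text
the job is handed in; nothing more can be done
None
```

The job is handed in: I lifted the pin by its ring, swung the arm one hole to the right towards the wood-brown mallet, and the last wrist picture shows the pin fully home in that hole with the robot clear of it (about 18 s on the clock).

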